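Sort mirror-image stage brackets and their clamp knob

TASK

Sort the parts of the dismantled specimen stage: set the two left-hand brackets in the blue bin and the two right-hand brackets in the orange bin, one flat in each bay, and stand the red clamp knob in the white tray. A bracket is left-hand if, with its tab pointing towards you, the tab is at the left end of the upright wall. Put them down standing on their feet as they are now, and do not tip any of them over on the way.

Things in the scene. Friction and masses are not known exactly. Their poses are not given: they have to be found in the camera images.
- bracket_left_1: Left-hand bracket 1 of 2, aluminium, an L from above (51 x 64 mm). Upright wall (9 thick, 64 long, top 50 mm up) on a foot strip 22 wide, 5 thick; a 5 mm thick tab 28 wide juts 29 mm to -x at the wall's +y end (left end if the tab points at you). Origin: outline's centre, underside; z up. Wall along y, centred at x +14.5 mm: pinch it there across x, 38 mm up. 0.09 kg.
- bracket_left_2: Left-hand bracket 2 of 2, aluminium, an L from above (51 x 64 mm). Upright wall (9 thick, 64 long, top 50 mm up) on a foot strip 22 wide, 5 thick; a 5 mm thick tab 28 wide juts 29 mm to -x at the wall's +y end (left end if the tab points at you). Origin: outline's centre, underside; z up. Wall along y, centred at x +14.5 mm: pinch it there across x, 38 mm up. 0.09 kg.
- bracket_right_1: Right-hand bracket 1 of 2, aluminium, an L from above (51 x 64 mm). Upright wall (9 thick, 64 long, top 50 mm up) on a foot strip 22 wide, 5 thick; a 5 mm thick tab 28 wide juts 29 mm to -x at the wall's -y end (right end if the tab points at you). Origin: outline's centre, underside; z up. Wall along y, centred at x +14.5 mm: pinch it there across x, 38 mm up. 0.09 kg.
- bracket_right_2: Right-hand bracket 2 of 2, aluminium, an L from above (51 x 64 mm). Upright wall (9 thick, 64 long, top 50 mm up) on a foot strip 22 wide, 5 thick; a 5 mm thick tab 28 wide juts 29 mm to -x at the wall's -y end (right end if the tab points at you). Origin: outline's centre, underside; z up. Wall along y, centred at x +14.5 mm: pinch it there across x, 38 mm up. 0.09 kg.
- clamp_knob: Round red clamp knob standing on its steel foot: head 37 mm across from 11 to 32 mm up, foot 26 mm across below it, 32 mm high. Origin: centre of the underside; z up. Grasp across the head from above, at any yaw. About 0.05 kg.
- bin_blue: Blue low bin for left-hand brackets, fixed: 98 (x) x 158 (y) x 16 mm high, walls 5, floor 5 mm. A rim-high divider makes two bays, 88 (x) x 71 (y) mm, centred at y +38 and -38 mm. Origin: centre of underside. A bracket fits a bay with its wall along the bin's x; tabs pointing the same way in both bays leave most room for fingers.
- bin_orange: Orange low bin for right-hand brackets, fixed: 98 (x) x 158 (y) x 16 mm high, walls 5, floor 5 mm. A rim-high divider makes two bays, 88 (x) x 71 (y) mm, centred at y +38 and -38 mm. Origin: centre of underside. A bracket fits a bay with its wall along the bin's x; tabs pointing the same way in both bays leave most room for fingers.
- white_tray: Shallow white open tray for the knob, fixed to the bench: outside 82 x 118 x 22 mm, walls and floor 2 mm. Origin: centre of the underside; x along the short side, y along the long side. Its place and yaw change.
Things that resemble listed ones, but are neither listed nor needed, are in the scene too. What is shaped like the bracket_right_1 but pink or turquoise is not meant.

How it is judged:
By the outcome, as a careful person would: the job done as asked, in the order asked, and still so for the second after the job is handed in, with the robot touching nothing.
It also fails if it takes over 136 s, if anything falls off the work surface, if the arm or the gripper's body presses on something with over 40 N, if the wrist force passes 120 N, or if a joint passes its speed limit or range.

ROBOT

A 6-joint arm with a two-finger parallel gripper is mounted at the origin on a cart in front of the work surface, level with it; the furniture and walls round the work are solid. World frame = base frame: x ahead of the robot, y to its left, z up, the work surface at z = 0. Lengths are in m, angles in degrees, forces in N, time in s.
With the tool pointing down it reaches from about 0.25 to 0.725 m from the base axis. Payload 9.7 kg.
Tool frame: the origin (TCP) lies between the finger pads; the fingertips stand 19 mm ahead of it and the grasp point (between the pads) is the TCP (r.tip_extent is the distance from the TCP to the fingertips, in m); z points along the fingers, y is the line along which they close (so a half turn about z gives the same grasp; the last joint's range is limited). The gripper opens to 85 mm and grips with 20 to 120 N. Pads are 22 mm wide; open, the fingers measure 114 mm over their backs; the gripper's body (76 mm by 85 mm) begins 54 mm behind the grasp point. The pads swing forward as they close: fully open they stand 13 mm farther back than shut.
Start: joints at [-74.599, 4.979, 10.078, 95.1, 0, 90], TCP at [0.146, -0.53, 0.25] pointing down, gripper open.
Joint ranges: [-179.16, 179.16], [-48.56, 103.87], [-65.8, 70.77], [-126.05, 130.52], [-82.76, 87.17], [-180, 180]. Speed limits (degrees/s): [127.2, 127.2, 147.25, 180, 180, 180].

INTERFACE

Orientations are given as a 3x3 rotation matrix whose columns are the frame's x, y, z axes.
In Python, from rig import r gives the robot as it stands. The module is installed in compiled form; this text tells all that it offers.
- The arm moves only by the tool step_arm, never from a script. Its argument "series" is a list of rows, each a list of 7 numbers: the closure, from 0 (fully open) to 1 (shut), then the shift along the tool's x, y, z in m, then the turn, a rotation vector about the tool's x, y, z in degrees. In form: [[fingers, x, y, z, rx, ry, rz], ...]. A call has 1 to 10 rows; each row is the pose to reach, as a shift and turn from the pose commanded when the call began, along the tool's axes at that moment; what a row does not reach only later rows make up. A row lasts 1/8 s, in which the tool goes at most 62.5 mm and 10.7 degrees, less where a joint would pass 70% of its speed; a pose out of reach is approached as far as the arm can. A call with a gripper value outside its range is refused whole. The fingers move at their own pace and stop on an object; "newtons" is the grip in N (left out, the last holds). Time passes only in rows, so rows that repeat a pose let the fingers close. It gives the time, the measured TCP pose, the force, the opening and the grip force at its end, in the units of the state.
- r.observe(): the state, without advancing time (a new reading comes with each control period).
- r.capture(name): name is "side" or "top" or "wrist"; returns the picture (480x640x3 uint8, red, green, blue); there is no depth.
- r.get_calibration(name): a dict with "K" (3x3 intrinsics, pixels), "dist_coeffs" ([k1, k2, p1, p2, k3] as OpenCV has them; the pictures are not rectified), "extrinsics" (4x4, takes a point from world to camera coordinates). Camera axes: x right, y down, z forward; pixel columns grow to the right and rows downward; lengths in m; the calibration is good to about 2 mm. A picture is of the moment at which its call begins: read the wrist's pose just before it. get_calibration takes no time and is no camera call; for the wrist camera it gives the pose at the moment of the call.
- r.finish_job(): hands the job in; it is judged then, once.
Trained networks look in the newest picture that a camera, given by its name, has taken for a name from the list of things; names that differ only in an ending like _2 or _b are one class to them, and where a whole thing is asked for, a point or a joint stands for the part that bears it (a point fixed in the world has none). Each returns a list of dicts, best first, with "score" (0 to 1); they miss things now and then, are a little off and sometimes report something else, mostly with a low value. They report only what shows in the picture. A call takes as long as a camera call. They do not tell look-alikes from the thing itself.
- r.regions_of(camera, target): "pixels" (480x640 bool, what is visible of it) and "extent" ([left, top, right, bottom] in pixels, round what is visible of it).
The state is a dict: "time_s": time; "q": joint angles; "qvel": joint speeds; "joint_torque": joint torques, N m; "tool_pos": TCP position; "eef_rot": TCP orientation; "contact_force": force on the tool from outside, world axes, zero at the start; "moment": the same for the moment, N m; "width": opening from 0.0 (shut) to 1.0 (fully open); "grip_force": force on a finger pad.
Only numpy, scipy, OpenCV 4.12 (cv2) and the standard library are available. Lean on these libraries where they do the work, as an engineer would, in place of code of your own. Each camera call takes 0.05 s, during which the arm holds its last target. There are 200 camera calls.

## Working session

There is one attempt and no reset: what is moved stays moved. The work goes in short steps, Python scripts to look and compute and a tool call to move; the robot and the scene stay as the last step left them, time stands still between calls to the robot, and variables do not carry over. Pictures are saved under pics/ and viewed, at most 14 in all, crops included, and the job is handed in when it is done.

Besides the shell and the picture viewer there is one more tool, called after ">>>" by a JSON object that holds its "fn" and its "kwargs", one argument or row to a line. step_arm: Moves the arm, as the interface text tells. Its arguments: {"type":"object","properties":{"series":{"type":"array","items":{"type":"array","items":{"type":"number"}}},"newtons":{"type":"number"}},"required":["series"]}

```bash
mkdir -p pics; python3 - <<'E'
from rig import r
import cv2,numpy as np
for c in("top","side"):
    im=r.capture(c); cv2.imwrite(f"pics/{c}0.png",im[:,:,::-1])
    k=r.get_calibration(c); print(c,np.round(k["K"],1).tolist(),k["dist_coeffs"],np.round(k["extrinsics"],3).tolist())
    for t in("bracket_left_1","bracket_right_1","clamp_knob","bin_blue","bin_orange","white_tray"):
        print(c,t,[(round(float(d["score"]),2),[int(v) for v in d["extent"]]) for d in r.regions_of(c,t)])
s=r.observe();print(s["time_s"],s["tool_pos"],s["eef_rot"])
E
```

```text
top [[474.3, 0.0, 326.4], [0.0, 474.3, 235.3], [0.0, 0.0, 1.0]] [-0.07667677  0.          0.          0.          0.        ] [[0.008, -1.0, 0.011, -0.032], [-0.996, -0.009, -0.083, 0.524], [0.083, -0.01, -0.996, 1.51], [0.0, 0.0, 0.0, 1.0]]
top bracket_left_1 [(0.74, [258, 254, 280, 273]), (0.7, [353, 247, 377, 269])]
top bracket_right_1 [(0.72, [193, 189, 208, 213]), (0.67, [225, 163, 249, 183]), (0.65, [309, 244, 333, 257]), (0.55, [271, 170, 290, 185]), (0.53, [211, 254, 231, 277]), (0.48, [453, 283, 470, 303])]
top clamp_knob []
top bin_blue [(0.7, [222, 201, 276, 230])]
top bin_orange [(0.71, [365, 194, 417, 231]), (0.23, [224, 199, 271, 231])]
top white_tray [(0.87, [298, 199, 337, 224])]
side [[600.8, 0.0, 315.4], [0.0, 600.8, 235.2], [0.0, 0.0, 1.0]] [-0.02272173  0.          0.          0.          0.        ] [[0.997, -0.075, -0.005, -0.528], [-0.052, -0.639, -0.768, 0.031], [0.054, 0.766, -0.641, 1.522], [0.0, 0.0, 0.0, 1.0]]
side bracket_left_1 [(0.82, [265, 183, 289, 213]), (0.81, [277, 253, 301, 291])]
side bracket_right_1 [(0.95, [284, 219, 306, 253]), (0.75, [330, 139, 353, 159]), (0.62, [221, 375, 257, 400]), (0.61, [372, 183, 393, 211]), (0.55, [366, 151, 388, 180])]
side clamp_knob [(0.73, [264, 317, 284, 335])]
side bin_blue [(0.76, [318, 165, 350, 200])]
side bin_orange [(0.61, [334, 271, 378, 328]), (0.51, [259, 150, 287, 174])]
side white_tray [(0.95, [329, 213, 362, 248])]
0.7 [ 0.1460445  -0.53026001  0.25029478] [[ 9.64111961e-01  2.65496000e-01 -7.18795016e-06]
 [ 2.65495999e-01 -9.64111961e-01 -3.67239556e-05]
 [-1.66800520e-05  3.34976328e-05 -9.99999999e-01]]
```

View pics/top0.png

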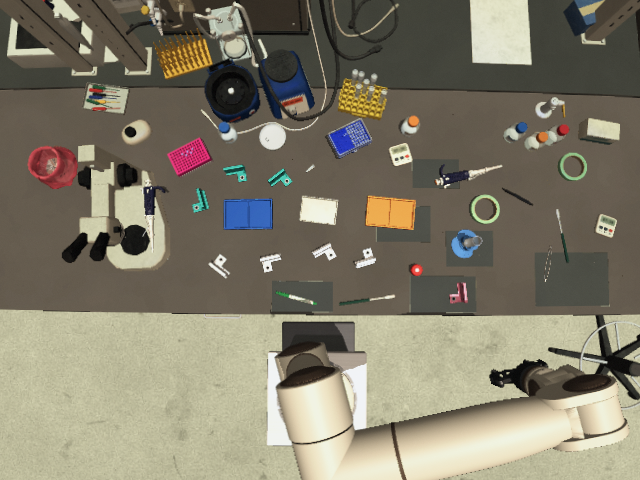

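View pics/side0.png

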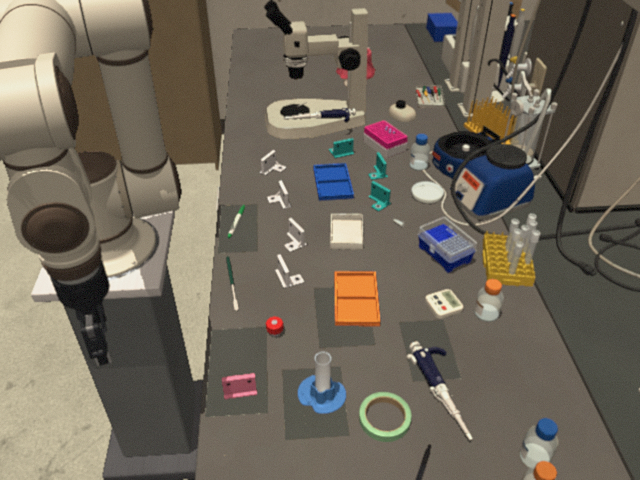

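The top view shows four aluminium brackets at (219,265), (270,262), (324,251) and (366,258). The turquoise ones at (200,200), (236,172), (280,178) and the pink one at (459,294) are look-alikes. The knob is at (417,270), the blue bin at (248,214), the tray at (319,210) and the orange bin at (390,213). The side view agrees.

```bash
cat > h.py <<'E'
from rig import r
import cv2,numpy as np
def cam(c): 
    k=r.get_calibration(c); return np.array(k["K"]),np.array(k["dist_coeffs"]),np.array(k["extrinsics"])
def back(cal,px,z):
    K,d,E=cal; p=np.asarray(px,float).reshape(-1,1,2)
    n=cv2.undistortPoints(p,K,d).reshape(-1,2); R,t=E[:3,:3],E[:3,3]
    C=-R.T@t; D=np.c_[n,np.ones(len(n))]@R
    return C+D*((z-C[2])/D[:,2])[:,None]
def proj(cal,P):
    K,d,E=cal; return cv2.projectPoints(np.asarray(P,float),cv2.Rodrigues(E[:3,:3])[0],E[:3,3],K,d)[0].reshape(-1,2)
def Rz(a): 
    a=np.radians(a);return np.array([[np.cos(a),-np.sin(a),0],[np.sin(a),np.cos(a),0],[0,0,1]])
def rel(p,yaw_y):
    """shift and turn (tool axes) to TCP p, tool down, closing axis at world angle yaw_y deg (mod 180)"""
    s=r.observe(); R=np.array(s["eef_rot"]); sh=R.T@(np.array(p)-s["tool_pos"])
    best=None
    for y in(yaw_y,yaw_y+180):
        c=np.radians(y); yv=np.array([np.cos(c),np.sin(c),0]); z=np.array([0,0,-1.]); T=np.c_[np.cross(yv,z),yv,z]
        v=np.degrees(cv2.Rodrigues(R.T@T)[0].ravel())
        if best is None or np.linalg.norm(v)<np.linalg.norm(best): best=v
    return np.round(sh,4),np.round(best,2)
E
python3 - <<'E'
from h import *
im=r.capture("top"); c=cam("top")
cv2.imwrite("pics/crop1.png",cv2.resize(im[235:290,200:430],None,fx=3.4,fy=3.4,interpolation=cv2.INTER_CUBIC)[:,:,::-1])
for n,p,z in(("A",(219,265),.02),("B",(270,262),.02),("C",(324,251),.02),("D",(366,258),.02),("knob",(417,270),.03),("blue",(248.5,214.5),.016),("tray",(319,210),.022),("orange",(390.5,213),.016)): print(n,back(c,p,z).round(3))
for o in("bin_blue","bin_orange","white_tray"):
    m=r.regions_of("top",o)[0]["pixels"].astype(np.uint8); ct=max(cv2.findContours(m,0,2)[0],key=cv2.contourArea)
    w=back(c,ct.reshape(-1,2),.016)[:,:2]; print(o,[np.round(v,3) for v in cv2.minAreaRect(w.astype(np.float32))])
w=cam("wrist");s=r.observe();R=np.array(s["eef_rot"]);C=-w[2][:3,:3].T@w[2][:3,3]
print("cam in tool",R.T@(C-s["tool_pos"]),(w[2][:3,:3]@R).round(3),w[0].round(1),w[1])
E
```

```text
A [[0.425 0.318 0.02 ]]
B [[0.436 0.153 0.02 ]]
C [[ 0.473 -0.02   0.02 ]]
D [[ 0.452 -0.156  0.02 ]]
knob [[ 0.414 -0.319  0.03 ]]
blue [[0.59  0.226 0.016]]
tray [[ 0.606 -0.003  0.022]]
orange [[ 0.6   -0.236  0.016]]
bin_blue [array([0.592, 0.228]), array([0.105, 0.157]), np.float64(1.056)]
bin_orange [array([ 0.6  , -0.237]), array([0.163, 0.101]), np.float64(85.262)]
white_tray [array([0.605, 0.   ]), array([0.121, 0.088]), np.float64(83.043)]
cam in tool [ 0.07747386 -0.00078791 -0.12361413] [[-0.     1.    -0.   ]
 [-0.954 -0.001 -0.301]
 [-0.301  0.     0.954]] [[345.    0.  322.7]
 [  0.  345.  246.9]
 [  0.    0.    1. ]] [-0.05859704  0.          0.          0.          0.        ]
```

View pics/crop1.png

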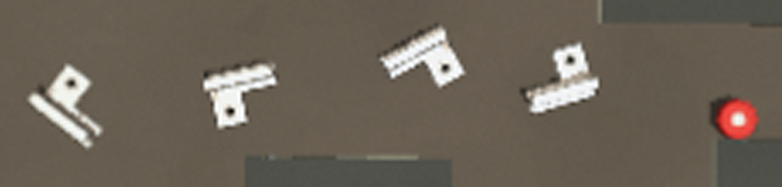

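By tab direction: B (270,262) has its tab towards the robot at the left end, so it is left-hand. D (366,258) has its tab pointing away at the right image end, which also makes it left-hand. C (324,251) and A (219,265) are right-hand. The enlarged crop confirms this and it matches the network. Next I go over the scene for a finer wrist picture.

>>> {"fn": "step_arm", "kwargs": {
  "series": [
    [0, 0.482, -0.417, -0.08, 0, 0, 15.4],
    [0, 0.482, -0.417, -0.08, 0, 0, 15.4],
    [0, 0.482, -0.417, -0.08, 0, 0, 15.4],
    [0, 0.482, -0.417, -0.08, 0, 0, 15.4],
    [0, 0.482, -0.417, -0.08, 0, 0, 15.4],
    [0, 0.482, -0.417, -0.08, 0, 0, 15.4],
    [0, 0.482, -0.417, -0.08, 0, 0, 15.4],
    [0, 0.482, -0.417, -0.08, 0, 0, 15.4],
    [0, 0.482, -0.417, -0.08, 0, 0, 15.4],
    [0, 0.482, -0.417, -0.08, 0, 0, 15.4]
  ]
}}

```text
time_s: 2.15
tool_pos: [0.4907, -0.0133, 0.3285]
eef_rot: [[1.0, 0.0, 0.001], [0.0, -1.0, -0.0], [0.001, 0.0, -1.0]]
contact_force: [0.9, -0.8, 0.8]
width: 1.002
grip_force: 0.0
```

>>> {"fn": "step_arm", "kwargs": {
  "series": [
    [0, 0, 0, 0, 0, 0, 0],
    [0, 0, 0, 0, 0, 0, 0],
    [0, 0, 0, 0, 0, 0, 0],
    [0, 0, 0, 0, 0, 0, 0]
  ]
}}

```text
time_s: 2.65
tool_pos: [0.4895, -0.0163, 0.3283]
eef_rot: [[1.0, -0.002, 0.001], [-0.002, -1.0, -0.0], [0.001, 0.0, -1.0]]
contact_force: [0.4, -0.4, 0.7]
width: 1.0
grip_force: 0.0
```

```bash
cat >> h.py <<'E'
from scipy.optimize import minimize
def box(x0,x1,y0,y1,z0,z1): return np.array([[x,y,z] for x in(x0,x1) for y in(y0,y1) for z in(z0,z1)])/1000
def cyl(rad,z0,z1):
    a=np.linspace(0,2*np.pi,40); return np.array([[rad*np.cos(t),rad*np.sin(t),z] for z in(z0,z1) for t in a])/1000
def bracket(left): 
    y=(4,32) if left else (-32,-4)
    return [box(10,19,-32,32,0,50),box(3.5,25.5,-32,32,0,5),box(-25.5,3.5,*y,0,5)]
MOD=dict(L=bracket(1),R=bracket(0),bin=[box(-49,49,-79,79,0,16)],tray=[box(-41,41,-59,59,0,22)],knob=[cyl(18.5,11,32),cyl(13,0,11)])
def fit(cal,mask,parts,x0,z=0,free=3):
    """x,y,yaw(deg) maximising IoU of the model's silhouette with the mask"""
    S=4; u=mask.astype(np.uint8)*255; ys,xs=np.nonzero(mask); m=25
    x_,y_=max(xs.min()-m,0),max(ys.min()-m,0); u=u[y_:ys.max()+m,x_:xs.max()+m]
    u=cv2.resize(u,None,fx=S,fy=S)>127
    def cost(v):
        im=np.zeros(u.shape,np.uint8)
        for P in parts:
            q=proj(cal,P@Rz(v[2]*100).T+[v[0],v[1],z]); q=((q-[x_,y_]+.5)*S-.5)
            cv2.fillConvexPoly(im,cv2.convexHull((q*16).round().astype(np.int32)),1,shift=4)
        im=im>0; return 1-(im&u).sum()/(im|u).sum()
    best=None
    x0=np.array([x0[0],x0[1],x0[2]/100])
    for k in range(2):
        s=np.array([x0]+[x0+d for d in np.diag([.01,.01,.1])])
        f=minimize(cost,x0,method="Nelder-Mead",options=dict(initial_simplex=s,xatol=1e-5,fatol=1e-5)); x0=f.x
    return round(x0[0],4),round(x0[1],4),round(x0[2]*100,2),"IoU",round(1-f.fun,3)
E
python3 - <<'E'
from h import *
import pickle
c=cam("wrist"); im=r.capture("wrist"); cv2.imwrite("pics/w1.png",im[:,:,::-1])
G=dict(L=("bracket_left_1",[("B",.436,.153),("D",.452,-.156)]),R=("bracket_right_1",[("A",.425,.318),("C",.473,-.02)]),knob=("clamp_knob",[("knob",.414,-.319)]))
for m,(n,ob) in G.items():
    D=r.regions_of("wrist",n)
    for d in D:
        ys,xs=np.nonzero(d["pixels"]); w=back(c,[(xs.mean(),ys.mean())],.02)[0]
        o=min(ob,key=lambda o:np.hypot(o[1]-w[0],o[2]-w[1])); dd=np.hypot(o[1]-w[0],o[2]-w[1])
        if dd>.05: continue
        fs=[fit(c,d["pixels"],MOD[m],(w[0],w[1],a)) for a in ((0,) if m=="knob" else range(-180,180,45))]
        print(o[0],n,round(d["score"],2),d["extent"],w.round(3),sorted(fs,key=lambda f:-f[4])[:2])
for n,m,p,a in(("bin_blue","bin",(.592,.228),1),("bin_orange","bin",(.6,-.237),-5),("white_tray","tray",(.605,0),-7)):
    D=r.regions_of("wrist",n); 
    for d in D: print(n,round(d["score"],2),d["extent"],fit(c,d["pixels"],MOD[m],(*p,a)))
E
```

```text
D bracket_left_1 0.76 [398.2, 199.7, 460.7, 255.1] [ 0.452 -0.153  0.02 ] [(np.float64(0.4565), np.float64(-0.1468), np.float64(-163.7), 'IoU', np.float64(0.95)), (np.float64(0.4565), np.float64(-0.1468), np.float64(-163.6), 'IoU', np.float64(0.949))]
B bracket_left_1 0.64 [161.4, 215.6, 223.8, 261.2] [0.447 0.155 0.02 ] [(np.float64(0.4392), np.float64(0.1499), np.float64(14.41), 'IoU', np.float64(0.894)), (np.float64(0.4392), np.float64(0.1496), np.float64(14.41), 'IoU', np.float64(0.893))]
C bracket_right_1 0.71 [295.7, 187.8, 351.0, 227.0] [ 0.479 -0.019  0.02 ] [(np.float64(0.4684), np.float64(-0.0188), np.float64(29.8), 'IoU', np.float64(0.957)), (np.float64(0.4683), np.float64(-0.0188), np.float64(29.72), 'IoU', np.float64(0.956))]
A bracket_right_1 0.66 [40.9, 217.4, 113.1, 284.7] [0.421 0.319 0.02 ] [(np.float64(0.4258), np.float64(0.3107), np.float64(-216.23), 'IoU', np.float64(0.961)), (np.float64(0.4258), np.float64(0.3107), np.float64(143.39), 'IoU', np.float64(0.961))]
knob clamp_knob 0.87 [529.9, 244.1, 562.6, 268.9] [ 0.418 -0.318  0.02 ] [(np.float64(0.418), np.float64(-0.3167), np.float64(5.39), 'IoU', np.float64(0.927))]
bin_blue 0.76 [52.5, 68.1, 193.0, 164.3] (np.float64(0.5965), np.float64(0.2306), np.float64(1.48), 'IoU', np.float64(0.985))
bin_orange 0.61 [430.5, 56.6, 576.2, 150.9] (np.float64(0.605), np.float64(-0.2349), np.float64(-4.91), 'IoU', np.float64(0.983))
bin_orange 0.44 [54.6, 68.9, 193.3, 162.3] (np.float64(0.6), np.float64(-0.237), np.float64(-5.0), 'IoU', np.float64(0.0))
white_tray 0.83 [256.2, 57.4, 363.6, 144.1] (np.float64(0.6098), np.float64(0.0003), np.float64(-6.5), 'IoU', np.float64(0.979))
```

View pics/w1.png

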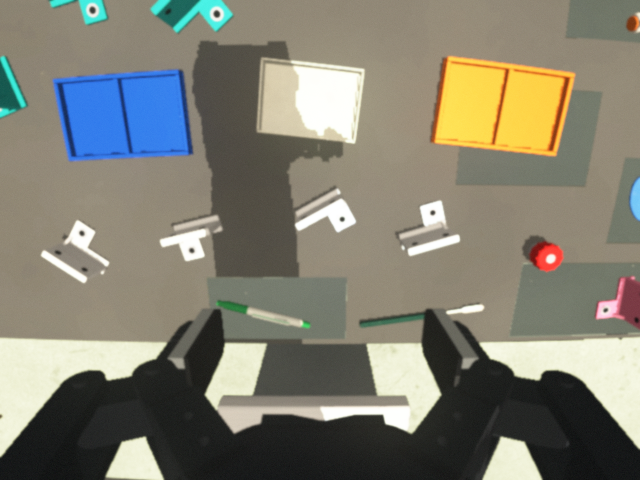

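```bash
python3 - <<'E'
from h import *
print(r.observe()["q"].round(1), rel((.453,.1535,.165),14.4))
E
```

```text
[ -1.8  -0.7  13.  103.7   0.  178.2] (array([-0.0369, -0.169 ,  0.163 ]), array([-0.  , -0.  , 75.58]))
```

>>> {"fn": "step_arm", "kwargs": {
  "series": [
    [0, -0.037, -0.169, 0.16, 0, 0, -104.4],
    [0, -0.037, -0.169, 0.16, 0, 0, -104.4],
    [0, -0.037, -0.169, 0.16, 0, 0, -104.4],
    [0, -0.037, -0.169, 0.16, 0, 0, -104.4],
    [0, -0.037, -0.169, 0.16, 0, 0, -104.4],
    [0, -0.037, -0.169, 0.16, 0, 0, -104.4],
    [0, -0.037, -0.169, 0.16, 0, 0, -104.4],
    [0, -0.037, -0.169, 0.16, 0, 0, -104.4],
    [0, -0.037, -0.169, 0.16, 0, 0, -104.4],
    [0, -0.037, -0.169, 0.16, 0, 0, -104.4]
  ]
}}

```text
time_s: 4.25
tool_pos: [0.4529, 0.1537, 0.168]
eef_rot: [[-0.254, 0.967, -0.0], [0.967, 0.254, -0.0], [-0.0, -0.0, -1.0]]
contact_force: [-0.2, -0.6, 0.0]
width: 1.001
grip_force: 0.0
```

>>> {"fn": "step_arm", "kwargs": {
  "series": [
    [0, 0, 0, 0, 0, 0, 0],
    [0, 0, 0, 0, 0, 0, 0]
  ]
}}

```text
time_s: 4.5
tool_pos: [0.4529, 0.1537, 0.168]
eef_rot: [[-0.246, 0.969, -0.0], [0.969, 0.246, 0.0], [0.0, -0.0, -1.0]]
contact_force: [-0.1, 0.1, -0.8]
width: 1.004
grip_force: 0.0
```

```bash
cat >> h.py <<'E'
def rel(p,psi,_=0):
    """shift, turn about tool z (deg, signed) to TCP p with closing axis at world angle psi (not mod 180), q6=90+q1-psi"""
    s=r.observe(); R=np.array(s["eef_rot"]); q=s["q"]; cur=90+q[0]-q[5]
    k=cv2.Rodrigues(R.T@np.c_[np.cross((y:=np.array([np.cos(a:=np.radians(psi)),np.sin(a),0])),[0,0,-1]),y,[0,0,-1.]])[0].ravel()
    q1=np.degrees(np.arctan2(p[1],p[0]))
    return "shift",np.round(R.T@(np.array(p)-s["tool_pos"]),4),"rz",round(-(psi-cur),1),"tilt",np.degrees(k[:2]).round(2),"q6 end",round(90+q1-psi)
def look(name,m,x0,tag):
    c=cam("wrist"); im=r.capture("wrist"); cv2.imwrite(f"pics/{tag}.png",im[:,:,::-1]); out=[]
    for d in r.regions_of("wrist",name):
        ys,xs=np.nonzero(d["pixels"]); w=back(c,[(xs.mean(),ys.mean())],.02)[0]
        if np.hypot(w[0]-x0[0],w[1]-x0[1])>.05: continue
        f=fit(c,d["pixels"],MOD[m],x0); out.append(f); print(name,round(d["score"],2),np.round(d["extent"]),[v if isinstance(v,str) else float(v) for v in f])
    return out
def wallpt(f): return f[0]+.0145*np.cos(np.radians(f[2])),f[1]+.0145*np.sin(np.radians(f[2]))
E
python3 - <<'E'
from h import *
f=look("bracket_left_1","L",(.439,.150,14.4),"hB")
if f: w=wallpt(f[0]);print(w,rel((*w,.038),f[0][2]))
E
```

```text
bracket_left_1 0.75 [277. 194. 337. 289.] [0.4386, 0.1505, 13.54, 'IoU', 0.951]
(np.float64(0.4526969972636997), np.float64(0.15389480016307922)) ('shift', array([ 0.0003, -0.0002,  0.13  ]), 'rz', np.float64(0.8), 'tilt', array([-0., -0.]), 'q6 end', 95)
```

View pics/hB.png

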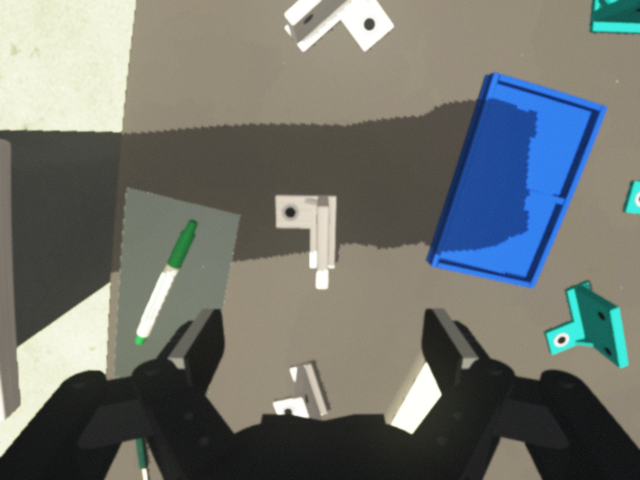

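Bracket B is at (306,240), upright, and the fit agrees with it. I descend and grip.

>>> {"fn": "step_arm", "kwargs": {
  "series": [
    [0, 0, 0, 0.04, 0, 0, 0.8],
    [0, 0, 0, 0.08, 0, 0, 0.8],
    [0, 0, 0, 0.11, 0, 0, 0.8],
    [0, 0, 0, 0.13, 0, 0, 0.8],
    [1, 0, 0, 0.13, 0, 0, 0.8],
    [1, 0, 0, 0.13, 0, 0, 0.8],
    [1, 0, 0, 0.13, 0, 0, 0.8],
    [1, 0, 0, 0.13, 0, 0, 0.8],
    [1, 0, 0, 0.13, 0, 0, 0.8],
    [1, 0, 0, 0.13, 0, 0, 0.8]
  ],
  "newtons": 40
}}

```text
time_s: 5.85
tool_pos: [0.4532, 0.1538, 0.0386]
eef_rot: [[-0.235, 0.972, 0.001], [0.972, 0.235, 0.0], [0.0, 0.001, -1.0]]
contact_force: [-1.7, 0.1, 5.0]
width: 0.098
grip_force: 44.5
```

```bash
cat >> h.py <<'E'
BB=(.5965,.2306,1.48); BO=(.605,-.2349,-4.9)
def bay(b,s,z,turn=0): 
    v=Rz(b[2])@[0,s*.038+.0145,0]; return b[0]+v[0],b[1]+v[1],z
E
python3 - <<'E'
from h import *
s=r.observe();print(s["tool_pos"],s["width"],s["grip_force"],s["contact_force"])
p=bay(BB,1,.13);print(p,rel(p,91.5))
E
```

```text
[0.45321107 0.15380174 0.0385951 ] 0.09757710503512572 44.51367437839508 [-1.7491156   0.14337971  4.99929554]
(np.float64(0.5951440299744893), np.float64(0.2830824860814531), 0.13) ('shift', array([ 0.0923,  0.1684, -0.0912]), 'rz', np.float64(-77.9), 'tilt', array([0.05, 0.03]), 'q6 end', 24)
```

>>> {"fn": "step_arm", "kwargs": {
  "series": [
    [1, 0, 0, -0.02, 0, 0, 0],
    [1, 0, 0, -0.05, 0, 0, 0],
    [1, 0, 0, -0.09, 0, 0, -8],
    [1, 0.013, 0.024, -0.09, 0, 0, -18],
    [1, 0.026, 0.048, -0.09, 0, 0, -28],
    [1, 0.04, 0.072, -0.09, 0, 0, -38],
    [1, 0.053, 0.096, -0.09, 0, 0, -48],
    [1, 0.066, 0.12, -0.09, 0, 0, -58],
    [1, 0.08, 0.145, -0.09, 0, 0, -68],
    [1, 0.092, 0.168, -0.09, 0, 0, -78]
  ]
}}

```text
time_s: 7.1
tool_pos: [0.5951, 0.2832, 0.1273]
eef_rot: [[-0.999, -0.034, -0.001], [-0.034, 0.999, -0.0], [0.001, -0.0, -1.0]]
contact_force: [-0.6, 0.7, -1.7]
width: 0.094
grip_force: 43.6
```

>>> {"fn": "step_arm", "kwargs": {
  "series": [
    [1, 0, 0, 0, 0, 0, 0],
    [1, 0, 0, 0, 0, 0, 0],
    [1, 0, 0, 0, 0, 0, 0]
  ]
}}

```text
time_s: 7.48
tool_pos: [0.5941, 0.2821, 0.1281]
eef_rot: [[-1.0, -0.026, -0.0], [-0.026, 1.0, -0.0], [0.0, -0.0, -1.0]]
contact_force: [0.5, -1.0, -0.8]
width: 0.098
grip_force: 43.6
```

```bash
python3 - <<'E'
from h import *
c=cam("wrist"); im=r.capture("wrist"); cv2.imwrite("pics/b1.png",im[:,:,::-1])
for d in r.regions_of("wrist","bin_blue"): print(d["score"],d["extent"])
s=r.observe();print(s["tool_pos"],s["width"],s["grip_force"],s["contact_force"],s["moment"])
print(rel(bay(BB,1,.044),91.5))
E
```

```text
0.68 [135.6, 179.2, 362.3, 312.9]
[0.59429718 0.28221327 0.12836925] 0.09575426904566396 43.57491195201874 [ 0.02602143  0.3927146  -1.87512406] [-0.00498808  0.00191585 -0.02738787]
('shift', array([-0.0008,  0.0008,  0.0844]), 'rz', np.float64(0.0), 'tilt', array([0.01, 0.02]), 'q6 end', 24)
```

View pics/b1.png

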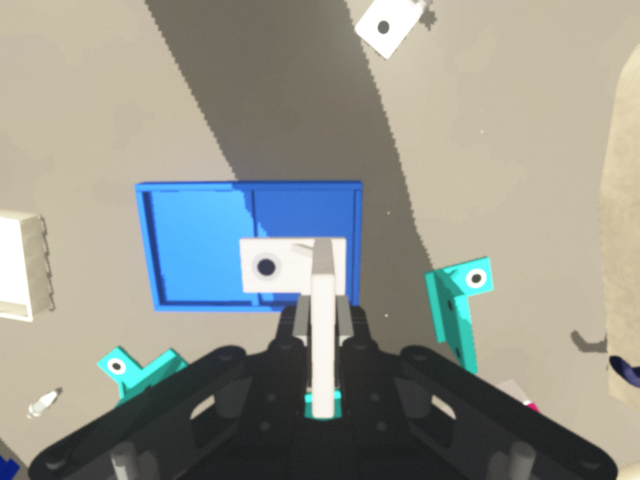

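The bracket is held upright over the right-hand (+y) bay, spanning about (240..350, 240..290). I lower it and open part way.

>>> {"fn": "step_arm", "kwargs": {
  "series": [
    [1, 0, 0.001, 0.03, 0, 0, 0],
    [1, 0, 0.001, 0.06, 0, 0, 0],
    [1, 0, 0.001, 0.075, 0, 0, 0],
    [1, 0, 0.001, 0.082, 0, 0, 0],
    [1, 0, 0.001, 0.084, 0, 0, 0],
    [1, 0, 0.001, 0.084, 0, 0, 0],
    [1, 0, 0.001, 0.084, 0, 0, 0]
  ]
}}

```text
time_s: 8.45
tool_pos: [0.5949, 0.2838, 0.0449]
eef_rot: [[-1.0, -0.028, 0.001], [-0.028, 1.0, 0.001], [-0.001, 0.001, -1.0]]
contact_force: [-0.2, -0.8, -1.1]
width: 0.099
grip_force: 43.6
```

>>> {"fn": "step_arm", "kwargs": {
  "series": [
    [0.7, 0, 0, 0, 0, 0, 0],
    [0.6, 0, 0, 0, 0, 0, 0],
    [0.6, 0, 0, 0, 0, 0, 0],
    [0.6, 0, 0, 0, 0, 0, 0],
    [0.6, 0, 0, -0.02, 0, 0, 0],
    [0.6, 0, 0, -0.05, 0, 0, 0],
    [0.6, 0, 0, -0.1, 0, 0, 0],
    [0.5, 0, 0, -0.13, 0, 0, 0],
    [0.4, 0, 0, -0.13, 0, 0, 0],
    [0.2, 0, 0, -0.13, 0, 0, 0]
  ]
}}

```text
time_s: 9.7
tool_pos: [0.5945, 0.2836, 0.1743]
eef_rot: [[-1.0, -0.028, 0.0], [-0.028, 1.0, 0.0], [-0.0, 0.0, -1.0]]
contact_force: [-0.1, -0.0, -0.9]
width: 0.792
grip_force: 0.0
```

```bash
python3 - <<'E'
from h import *
s=r.observe();print(s["tool_pos"],s["width"],s["contact_force"])
c=cam("wrist"); im=r.capture("wrist"); cv2.imwrite("pics/b2.png",im[:,:,::-1])
for d in r.regions_of("wrist","bracket_left_1"):
    ys,xs=np.nonzero(d["pixels"]);w=back(c,[(xs.mean(),ys.mean())],.02)[0];print(d["score"],d["extent"],w.round(3))
    if w[0]>.54: print(fit(c,d["pixels"],MOD["L"],(.595,.268,91.5),.005), "want",bay(BB,1,0))
w=wallpt((.4565,-.1468,-163.7));print(rel((*w,.168),196.3),w)
E
```

```text
[0.59449576 0.28357229 0.17425677] 0.7919958398344283 [-0.10899775 -0.03141843 -0.87264763]
0.88 [278.0, 193.3, 337.0, 287.2] [0.588 0.275 0.02 ]
(np.float64(0.5957), np.float64(0.2699), np.float64(92.2), 'IoU', np.float64(0.942)) want (np.float64(0.5951440299744893), np.float64(0.2830824860814531), 0)
('shift', array([ 0.1636, -0.4299,  0.0056]), 'rz', np.float64(-104.7), 'tilt', array([ 0.05, -0.09]), 'q6 end', -125) (np.float64(0.4425828232663598), np.float64(-0.15086966727935144))
```

View pics/b2.png

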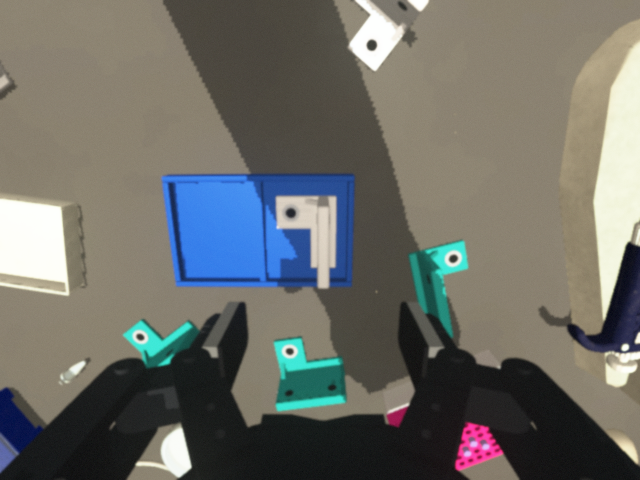

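Bracket B stands inside the +y bay (275..337, 195..288). Next is bracket D.

>>> {"fn": "step_arm", "kwargs": {
  "series": [
    [0, 0.03, -0.06, 0, 0, 0, -10.5],
    [0, 0.05, -0.11, 0, 0, 0, -21],
    [0, 0.07, -0.16, 0, 0, 0, -31.5],
    [0, 0.09, -0.21, 0, 0, 0, -42],
    [0, 0.1, -0.26, 0, 0, 0, -52.5],
    [0, 0.12, -0.31, 0, 0, 0, -63],
    [0, 0.13, -0.35, 0, 0, 0, -73.5],
    [0, 0.15, -0.38, 0, 0, 0, -84],
    [0, 0.16, -0.42, 0.003, 0, 0, -94.5],
    [0, 0.164, -0.43, 0.006, 0, 0, -104.7]
  ]
}}

```text
time_s: 11.05
tool_pos: [0.4416, -0.1525, 0.1672]
eef_rot: [[0.284, -0.959, -0.001], [-0.959, -0.284, 0.0], [-0.0, 0.001, -1.0]]
contact_force: [0.2, 0.7, 0.5]
width: 0.996
grip_force: 0.0
```

>>> {"fn": "step_arm", "kwargs": {
  "series": [
    [0, 0, 0, 0, 0, 0, 0],
    [0, 0, 0, 0, 0, 0, 0],
    [0, 0, 0, 0, 0, 0, 0]
  ]
}}

```text
time_s: 11.42
tool_pos: [0.4428, -0.1502, 0.168]
eef_rot: [[0.279, -0.96, -0.0], [-0.96, -0.279, 0.0], [-0.0, 0.0, -1.0]]
contact_force: [-0.4, -0.4, -0.3]
width: 1.002
grip_force: 0.0
```

```bash
python3 - <<'E'
from h import *
f=look("bracket_left_1","L",(.4565,-.1468,-163.7),"hD")
s=r.observe();print(s["tool_pos"],s["q"].round(1))
if f: w=wallpt(f[0]);print(w,rel((*w,.038),f[0][2]%360))
E
```

```text
bracket_left_1 0.87 [277. 191. 338. 286.] [0.4565, -0.1474, -163.05, 'IoU', 0.971]
[ 0.44282379 -0.15029073  0.16801828] [ -18.7   -7.2  -11.    86.2    0.  -125. ]
(np.float64(0.44262988675350307), np.float64(-0.15162728737245879)) ('shift', array([0.0012, 0.0006, 0.13  ]), 'rz', np.float64(-0.7), 'tilt', array([-0.,  0.]), 'q6 end', -126)
```

>>> {"fn": "step_arm", "kwargs": {
  "series": [
    [0, 0.001, 0, 0.04, 0, 0, -0.7],
    [0, 0.001, 0, 0.08, 0, 0, -0.7],
    [0, 0.001, 0, 0.11, 0, 0, -0.7],
    [0, 0.001, 0, 0.13, 0, 0, -0.7],
    [1, 0.001, 0, 0.13, 0, 0, -0.7],
    [1, 0.001, 0, 0.13, 0, 0, -0.7],
    [1, 0.001, 0, 0.13, 0, 0, -0.7],
    [1, 0.001, 0, 0.13, 0, 0, -0.7],
    [1, 0.001, 0, 0.13, 0, 0, -0.7],
    [1, 0.001, 0, 0.13, 0, 0, -0.7]
  ],
  "newtons": 40
}}

```text
time_s: 12.78
tool_pos: [0.4434, -0.1519, 0.0388]
eef_rot: [[0.292, -0.956, 0.001], [-0.956, -0.292, -0.0], [0.001, -0.001, -1.0]]
contact_force: [-1.1, -0.0, 5.9]
width: 0.098
grip_force: 40.3
```

```bash
python3 - <<'E'
from h import *
s=r.observe();print(s["tool_pos"],s["width"],s["grip_force"],s["contact_force"])
p=bay(BB,-1,.15);print(p,rel(p,91.5))
E
```

```text
[ 0.44335669 -0.15193747  0.03876893] 0.09834873509792193 40.32503128051758 [-1.0619981  -0.02082581  5.91462604]
(np.float64(0.5971069580114191), np.float64(0.20710783956354006), 0.15) ('shift', array([-0.2983, -0.2521, -0.1112]), 'rz', np.float64(105.5), 'tilt', array([-0.08,  0.03]), 'q6 end', 18)
```

>>> {"fn": "step_arm", "kwargs": {
  "series": [
    [1, 0, 0, -0.02, 0, 0, 0],
    [1, 0, 0, -0.06, 0, 0, 0],
    [1, 0, 0, -0.111, 0, 0, 6],
    [1, -0.03, -0.025, -0.111, 0, 0, 16],
    [1, -0.07, -0.06, -0.111, 0, 0, 26],
    [1, -0.11, -0.093, -0.111, 0, 0, 36],
    [1, -0.15, -0.127, -0.111, 0, 0, 46],
    [1, -0.19, -0.16, -0.111, 0, 0, 56],
    [1, -0.225, -0.19, -0.111, 0, 0, 66],
    [1, -0.255, -0.215, -0.111, 0, 0, 76]
  ]
}}

```text
time_s: 14.02
tool_pos: [0.5743, 0.1567, 0.1485]
eef_rot: [[-0.86, -0.511, -0.001], [-0.511, 0.86, -0.0], [0.001, 0.0, -1.0]]
contact_force: [-0.3, 0.5, -1.3]
width: 0.1
grip_force: 39.3
```

```bash
python3 - <<'E'
from h import *
p=bay(BB,-1,.13);print(p,rel(p,91.5))
E
```

```text
(np.float64(0.5971069580114191), np.float64(0.20710783956354006), 0.13) ('shift', array([-0.0454,  0.0317,  0.0185]), 'rz', np.float64(29.2), 'tilt', array([ 0.  , -0.04]), 'q6 end', 18)
```

>>> {"fn": "step_arm", "kwargs": {
  "series": [
    [1, -0.015, 0.01, 0, 0, 0, 9],
    [1, -0.03, 0.02, 0, 0, 0, 19],
    [1, -0.045, 0.032, 0.018, 0, 0, 29],
    [1, -0.045, 0.032, 0.018, 0, 0, 29.2],
    [1, -0.045, 0.032, 0.018, 0, 0, 29.2],
    [1, -0.045, 0.032, 0.018, 0, 0, 29.2]
  ]
}}

```text
time_s: 14.78
tool_pos: [0.5961, 0.205, 0.1318]
eef_rot: [[-0.999, -0.033, 0.001], [-0.033, 0.999, 0.0], [-0.001, 0.0, -1.0]]
contact_force: [0.2, -0.3, -0.9]
width: 0.102
grip_force: 39.3
```

```bash
python3 - <<'E'
from h import *
p=bay(BB,-1,.0445);print(p,rel(p,91.5))
E
```

```text
(np.float64(0.5971069580114191), np.float64(0.20710783956354006), 0.0445) ('shift', array([-0.001 ,  0.002 ,  0.0873]), 'rz', np.float64(0.4), 'tilt', array([0.01, 0.04]), 'q6 end', 18)
```

>>> {"fn": "step_arm", "kwargs": {
  "series": [
    [1, -0.001, 0.002, 0.03, 0, 0, 0.4],
    [1, -0.001, 0.002, 0.06, 0, 0, 0.4],
    [1, -0.001, 0.002, 0.078, 0, 0, 0.4],
    [1, -0.001, 0.002, 0.085, 0, 0, 0.4],
    [1, -0.001, 0.002, 0.087, 0, 0, 0.4],
    [1, -0.001, 0.002, 0.087, 0, 0, 0.4],
    [1, -0.001, 0.002, 0.087, 0, 0, 0.4]
  ]
}}

```text
time_s: 15.65
tool_pos: [0.5974, 0.2077, 0.0449]
eef_rot: [[-1.0, -0.024, 0.001], [-0.024, 1.0, 0.0], [-0.001, 0.0, -1.0]]
contact_force: [0.1, -0.5, -0.9]
width: 0.1
grip_force: 39.4
```

>>> {"fn": "step_arm", "kwargs": {
  "series": [
    [0.7, 0, 0, 0, 0, 0, 0],
    [0.6, 0, 0, 0, 0, 0, 0],
    [0.6, 0, 0, 0, 0, 0, 0],
    [0.6, 0, 0, 0, 0, 0, 0],
    [0.6, 0, 0, -0.02, 0, 0, 0],
    [0.6, 0, 0, -0.05, 0, 0, 0],
    [0.6, 0, 0, -0.1, 0, 0, 0],
    [0.5, 0, 0, -0.13, 0, 0, 0],
    [0.4, 0, 0, -0.13, 0, 0, 0],
    [0.2, 0, 0, -0.13, 0, 0, 0]
  ]
}}

```text
time_s: 16.9
tool_pos: [0.5969, 0.2076, 0.1743]
eef_rot: [[-1.0, -0.024, 0.0], [-0.024, 1.0, 0.0], [-0.0, 0.0, -1.0]]
contact_force: [-0.9, 0.2, 0.2]
width: 0.788
grip_force: 0.0
```

```bash
python3 - <<'E'
from h import *
s=r.observe();print(s["tool_pos"],s["width"],s["contact_force"])
c=cam("wrist"); im=r.capture("wrist"); cv2.imwrite("pics/b3.png",im[:,:,::-1])
for d in r.regions_of("wrist","bracket_left_1"):
    ys,xs=np.nonzero(d["pixels"]);w=back(c,[(xs.mean(),ys.mean())],.02)[0];print(d["score"],d["extent"],w.round(3))
    if w[0]>.54: print(fit(c,d["pixels"],MOD["L"],(.595,w[1]-.007,91.5),.005))
w=wallpt((.4684,-.0188,29.8));print(rel((*w,.168),29.8),w)
E
```

```text
[0.59692419 0.20757163 0.17425501] 0.7881383583735333 [-0.90024623  0.17606147  0.23867074]
0.86 [366.0, 194.0, 432.8, 286.6] [0.592 0.277 0.02 ]
(np.float64(0.5965), np.float64(0.2701), np.float64(92.16), 'IoU', np.float64(0.957))
('shift', array([ 0.1209, -0.2161,  0.0054]), 'rz', np.float64(61.6), 'tilt', array([-0.07, -0.06]), 'q6 end', 59) (np.float64(0.48098259907384944), np.float64(-0.011593877565100448))
```

View pics/b3.png

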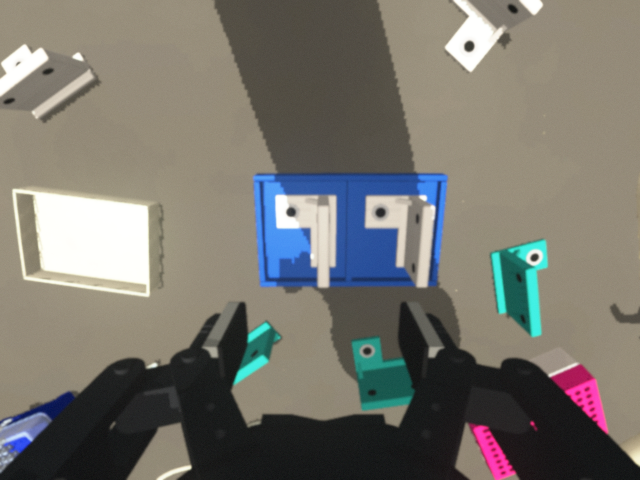

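Both left-hand brackets stand in the blue bin, at (306,240) and (400,240), each inside its bay. Next is bracket C.

>>> {"fn": "step_arm", "kwargs": {
  "series": [
    [0, 0.02, -0.035, 0, 0, 0, 10],
    [0, 0.04, -0.07, 0, 0, 0, 20],
    [0, 0.06, -0.11, 0, 0, 0, 30],
    [0, 0.08, -0.145, 0, 0, 0, 40],
    [0, 0.1, -0.18, 0, 0, 0, 50],
    [0, 0.121, -0.216, 0.006, 0, 0, 60],
    [0, 0.121, -0.216, 0.006, 0, 0, 61.6],
    [0, 0.121, -0.216, 0.006, 0, 0, 61.6],
    [0, 0.121, -0.216, 0.006, 0, 0, 61.6],
    [0, 0.121, -0.216, 0.006, 0, 0, 61.6]
  ]
}}

```text
time_s: 18.25
tool_pos: [0.4816, -0.0107, 0.1678]
eef_rot: [[-0.499, 0.867, -0.0], [0.867, 0.499, 0.0], [0.0, -0.0, -1.0]]
contact_force: [-0.2, 0.6, -0.4]
width: 1.0
grip_force: 0.0
```

```bash
python3 - <<'E'
from h import *
f=look("bracket_right_1","R",(.4684,-.0188,29.8),"hC")
s=r.observe();print(s["tool_pos"],s["q"].round(1))
if f: w=wallpt(f[0]);print(w,rel((*w,.038),f[0][2]))
E
```

```text
bracket_right_1 0.65 [275. 193. 333. 286.] [0.4671, -0.0179, 29.42, 'IoU', 0.963]
[ 0.48146946 -0.01087185  0.1679173 ] [-1.3 -5.2 -9.2 86.  -0.  58.8]
(np.float64(0.479730114804496), np.float64(-0.010777486396976782)) ('shift', array([ 0.0009, -0.0014,  0.1299]), 'rz', np.float64(0.4), 'tilt', array([-0.01, -0.01]), 'q6 end', 59)
```

>>> {"fn": "step_arm", "kwargs": {
  "series": [
    [0, 0.001, -0.001, 0.04, 0, 0, 0.4],
    [0, 0.001, -0.001, 0.08, 0, 0, 0.4],
    [0, 0.001, -0.001, 0.11, 0, 0, 0.4],
    [0, 0.001, -0.001, 0.13, 0, 0, 0.4],
    [1, 0.001, -0.001, 0.13, 0, 0, 0.4],
    [1, 0.001, -0.001, 0.13, 0, 0, 0.4],
    [1, 0.001, -0.001, 0.13, 0, 0, 0.4],
    [1, 0.001, -0.001, 0.13, 0, 0, 0.4],
    [1, 0.001, -0.001, 0.13, 0, 0, 0.4],
    [1, 0.001, -0.001, 0.13, 0, 0, 0.4]
  ],
  "newtons": 40
}}

```text
time_s: 19.6
tool_pos: [0.4802, -0.0109, 0.0385]
eef_rot: [[-0.491, 0.871, 0.001], [0.871, 0.491, -0.0], [-0.0, 0.001, -1.0]]
contact_force: [-0.8, 0.3, 5.1]
width: 0.094
grip_force: 44.3
```

```bash
python3 - <<'E'
from h import *
s=r.observe();print(s["tool_pos"],s["width"],s["grip_force"],s["contact_force"])
p=bay(BO,1,.13);print(p,rel(p,85.1)); p=bay(BO,-1,.13);print(p,rel(p,85.1))
E
```

```text
[ 0.48020372 -0.01094945  0.03853755] 0.0941812148025852 44.294389486312866 [-0.84103695  0.29004037  5.11013222]
(np.float64(0.6094843884647118), np.float64(-0.18259187194997742), 0.13) ('shift', array([-0.213 ,  0.0284, -0.0914]), 'rz', np.float64(-55.7), 'tilt', array([0.03, 0.04]), 'q6 end', -12)
(np.float64(0.6029927023062719), np.float64(-0.2583141144604863), 0.13) ('shift', array([-0.2758, -0.0144, -0.0914]), 'rz', np.float64(-55.7), 'tilt', array([0.03, 0.04]), 'q6 end', -18)
```

>>> {"fn": "step_arm", "kwargs": {
  "series": [
    [1, 0, 0, -0.02, 0, 0, 0],
    [1, 0, 0, -0.06, 0, 0, 0],
    [1, -0.01, 0, -0.091, 0, 0, -8],
    [1, -0.05, -0.003, -0.091, 0, 0, -16],
    [1, -0.1, -0.005, -0.091, 0, 0, -25],
    [1, -0.15, -0.008, -0.091, 0, 0, -34],
    [1, -0.2, -0.01, -0.091, 0, 0, -43],
    [1, -0.245, -0.013, -0.091, 0, 0, -50],
    [1, -0.276, -0.014, -0.091, 0, 0, -55.7],
    [1, -0.276, -0.014, -0.091, 0, 0, -55.7]
  ]
}}

```text
time_s: 20.85
tool_pos: [0.6033, -0.2599, 0.1276]
eef_rot: [[-0.996, 0.087, -0.002], [0.087, 0.996, 0.001], [0.002, 0.0, -1.0]]
contact_force: [-0.7, -0.4, -1.1]
width: 0.096
grip_force: 43.5
```

>>> {"fn": "step_arm", "kwargs": {
  "series": [
    [1, 0, 0, 0, 0, 0, 0],
    [1, 0, 0, 0, 0, 0, 0],
    [1, 0, 0, 0, 0, 0, 0]
  ]
}}

```text
time_s: 21.22
tool_pos: [0.6031, -0.2575, 0.1294]
eef_rot: [[-0.996, 0.085, 0.0], [0.085, 0.996, -0.0], [-0.0, -0.0, -1.0]]
contact_force: [0.7, -0.2, -0.5]
width: 0.097
grip_force: 43.5
```

```bash
python3 - <<'E'
from h import *
print(rel(bay(BO,-1,.0445),85.1))
E
```

```text
('shift', array([ 0.0001, -0.0008,  0.0849]), 'rz', np.float64(0.0), 'tilt', array([-0.01,  0.02]), 'q6 end', -18)
```

>>> {"fn": "step_arm", "kwargs": {
  "series": [
    [1, 0, -0.001, 0.03, 0, 0, 0],
    [1, 0, -0.001, 0.06, 0, 0, 0],
    [1, 0, -0.001, 0.075, 0, 0, 0],
    [1, 0, -0.001, 0.082, 0, 0, 0],
    [1, 0, -0.001, 0.085, 0, 0, 0],
    [1, 0, -0.001, 0.085, 0, 0, 0],
    [1, 0, -0.001, 0.085, 0, 0, 0]
  ]
}}

```text
time_s: 22.1
tool_pos: [0.6035, -0.2594, 0.0449]
eef_rot: [[-0.996, 0.085, 0.001], [0.085, 0.996, -0.0], [-0.001, -0.0, -1.0]]
contact_force: [0.0, -0.8, -0.8]
width: 0.098
grip_force: 43.5
```

>>> {"fn": "step_arm", "kwargs": {
  "series": [
    [0.7, 0, 0, 0, 0, 0, 0],
    [0.6, 0, 0, 0, 0, 0, 0],
    [0.6, 0, 0, 0, 0, 0, 0],
    [0.6, 0, 0, 0, 0, 0, 0],
    [0.6, 0, 0, -0.02, 0, 0, 0],
    [0.6, 0, 0, -0.05, 0, 0, 0],
    [0.6, 0, 0, -0.1, 0, 0, 0],
    [0.5, 0, 0, -0.13, 0, 0, 0],
    [0.4, 0, 0, -0.13, 0, 0, 0],
    [0.2, 0, 0, -0.13, 0, 0, 0]
  ]
}}

```text
time_s: 23.35
tool_pos: [0.6031, -0.2592, 0.1742]
eef_rot: [[-0.996, 0.085, 0.0], [0.085, 0.996, -0.0], [-0.0, -0.0, -1.0]]
contact_force: [-0.4, -0.4, 0.6]
width: 0.792
grip_force: 0.0
```

```bash
python3 - <<'E'
from h import *
s=r.observe();print(s["tool_pos"],s["width"],s["contact_force"])
c=cam("wrist"); im=r.capture("wrist"); cv2.imwrite("pics/o1.png",im[:,:,::-1])
for d in r.regions_of("wrist","bracket_right_1"):
    ys,xs=np.nonzero(d["pixels"]);w=back(c,[(xs.mean(),ys.mean())],.02)[0];print(d["score"],d["extent"],w.round(3))
    if w[0]>.54: print(fit(c,d["pixels"],MOD["R"],(.602,-.272,85.1),.005))
w=wallpt((.4258,.3107,143.4));print(rel((*w,.168),143.4),w)
E
```

```text
[ 0.6030937  -0.25924013  0.17423665] 0.7918225569209562 [-0.43432745 -0.36115094  0.6251595 ]
0.84 [275.4, 195.2, 334.8, 287.0] [ 0.609 -0.267  0.02 ]
(np.float64(0.6038), np.float64(-0.2734), np.float64(85.17), 'IoU', np.float64(0.967))
('shift', array([0.2373, 0.5602, 0.0057]), 'rz', np.float64(-58.3), 'tilt', array([ 0.07, -0.06]), 'q6 end', -16) (np.float64(0.41415914660972886), np.float64(0.3193452606870014))
```

View pics/o1.png

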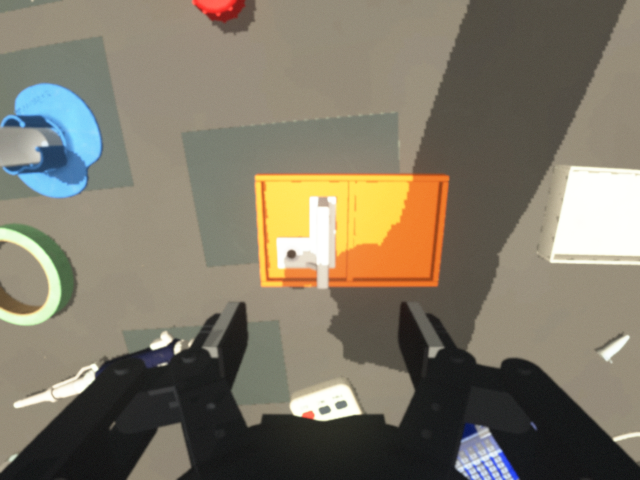

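>>> {"fn": "step_arm", "kwargs": {
  "series": [
    [0, 0.015, 0.03, 0, 0, 0, -4],
    [0, 0.035, 0.08, 0, 0, 0, -10],
    [0, 0.06, 0.135, 0, 0, 0, -16],
    [0, 0.085, 0.19, 0, 0, 0, -22],
    [0, 0.11, 0.25, 0, 0, 0, -28],
    [0, 0.13, 0.31, 0, 0, 0, -34],
    [0, 0.155, 0.37, 0, 0, 0, -40],
    [0, 0.18, 0.43, 0, 0, 0, -46],
    [0, 0.205, 0.48, 0, 0, 0, -52],
    [0, 0.22, 0.52, 0.003, 0, 0, -58]
  ]
}}

```text
time_s: 24.7
tool_pos: [0.4268, 0.2796, 0.1705]
eef_rot: [[-0.596, -0.803, -0.001], [-0.803, 0.596, -0.0], [0.001, 0.0, -1.0]]
contact_force: [0.9, 0.3, 0.4]
width: 1.0
grip_force: 0.0
```

>>> {"fn": "step_arm", "kwargs": {
  "series": [
    [0, 0.033, 0.03, 0.002, 0, 0, 0],
    [0, 0.033, 0.03, 0.002, 0, 0, 0],
    [0, 0.033, 0.03, 0.002, 0, 0, 0],
    [0, 0.033, 0.03, 0.002, 0, 0, 0]
  ]
}}

```text
time_s: 25.2
tool_pos: [0.3851, 0.2691, 0.1689]
eef_rot: [[-0.601, -0.799, 0.0], [-0.799, 0.601, 0.0], [-0.0, -0.0, -1.0]]
contact_force: [-0.8, -0.0, -0.2]
width: 1.006
grip_force: 0.0
```

```bash
python3 - <<'E'
from h import *
f=look("bracket_right_1","R",(.4258,.3107,143.4),"hA")
s=r.observe();print(s["tool_pos"],s["q"].round(1))
if f: w=wallpt(f[0]);print(w,rel((*w,.038),f[0][2]))
E
```

```text
bracket_right_1 0.8 [285. 256. 346. 350.] [0.426, 0.3103, 142.92, 'IoU', 0.954]
[0.38510886 0.26904445 0.16891101] [ 34.9  -6.9 -10.6  86.3  -0.  -18.1]
(np.float64(0.41443198062669073), np.float64(0.3190424783544909)) ('shift', array([-0.0576,  0.0066,  0.1309]), 'rz', np.float64(0.1), 'tilt', array([ 0.  , -0.01]), 'q6 end', -15)
```

>>> {"fn": "step_arm", "kwargs": {
  "series": [
    [0, -0.03, 0.004, 0, 0, 0, 0],
    [0, -0.058, 0.007, 0, 0, 0, 0],
    [0, -0.058, 0.007, 0, 0, 0, 0],
    [0, -0.058, 0.007, 0, 0, 0, 0]
  ]
}}

```text
time_s: 25.8
tool_pos: [0.4137, 0.3193, 0.1688]
eef_rot: [[-0.601, -0.799, -0.001], [-0.799, 0.601, -0.001], [0.001, 0.0, -1.0]]
contact_force: [0.7, -0.1, 0.1]
width: 1.004
grip_force: 0.0
```

```bash
python3 - <<'E'
from h import *
f=look("bracket_right_1","R",(.426,.3103,142.9),"hA2")
if f: w=wallpt(f[0]);print(w,rel((*w,.038),f[0][2]))
E
```

```text
bracket_right_1 0.8 [275. 193. 337. 287.] [0.426, 0.3105, 143.39, 'IoU', 0.968]
(np.float64(0.4143606556696583), np.float64(0.31914729226751026)) ('shift', array([-0.0004, -0.0006,  0.1311]), 'rz', np.float64(-0.3), 'tilt', array([ 0.  , -0.01]), 'q6 end', -16)
```

>>> {"fn": "step_arm", "kwargs": {
  "series": [
    [0, 0, 0, 0.04, 0, 0, 0],
    [0, 0, 0, 0.08, 0, 0, 0],
    [0, 0, 0, 0.11, 0, 0, 0],
    [0, 0, 0, 0.131, 0, 0, 0],
    [1, 0, 0, 0.131, 0, 0, 0],
    [1, 0, 0, 0.131, 0, 0, 0],
    [1, 0, 0, 0.131, 0, 0, 0],
    [1, 0, 0, 0.131, 0, 0, 0],
    [1, 0, 0, 0.131, 0, 0, 0],
    [1, 0, 0, 0.131, 0, 0, 0]
  ],
  "newtons": 40
}}

```text
time_s: 27.15
tool_pos: [0.4141, 0.3201, 0.0386]
eef_rot: [[-0.6, -0.8, 0.001], [-0.8, 0.6, 0.001], [-0.001, -0.0, -1.0]]
contact_force: [1.2, 1.0, 5.5]
width: 0.099
grip_force: 44.3
```

```bash
python3 - <<'E'
from h import *
s=r.observe();print(s["tool_pos"],s["width"],s["grip_force"],s["contact_force"])
p=bay(BO,1,.15);print(p,rel(p,85.1))
E
```

```text
[0.41412968 0.32007108 0.03861248] 0.09894370365182865 44.32808518409729 [1.16930601 0.95878474 5.51975183]
(np.float64(0.6094843884647118), np.float64(-0.18259187194997742), 0.15) ('shift', array([ 0.2846, -0.4581, -0.1115]), 'rz', np.float64(58.0), 'tilt', array([0.01, 0.06]), 'q6 end', -12)
```

>>> {"fn": "step_arm", "kwargs": {
  "series": [
    [1, 0, 0, -0.02, 0, 0, 0],
    [1, 0, 0, -0.06, 0, 0, 0],
    [1, 0.01, -0.016, -0.111, 0, 0, 3],
    [1, 0.035, -0.056, -0.111, 0, 0, 8],
    [1, 0.063, -0.101, -0.111, 0, 0, 14],
    [1, 0.091, -0.146, -0.111, 0, 0, 20],
    [1, 0.119, -0.191, -0.111, 0, 0, 26],
    [1, 0.147, -0.236, -0.111, 0, 0, 32],
    [1, 0.175, -0.281, -0.111, 0, 0, 38],
    [1, 0.2, -0.322, -0.111, 0, 0, 44]
  ]
}}

```text
time_s: 28.4
tool_pos: [0.5514, -0.0353, 0.1487]
eef_rot: [[-0.988, -0.154, -0.0], [-0.154, 0.988, 0.0], [0.0, 0.0, -1.0]]
contact_force: [0.6, -0.0, -1.0]
width: 0.096
grip_force: 43.5
```

```bash
python3 - <<'E'
from h import *
p=bay(BO,1,.13);print(p,rel(p,85.1))
E
```

```text
(np.float64(0.6094843884647118), np.float64(-0.18259187194997742), 0.13) ('shift', array([-0.0346, -0.1545,  0.0186]), 'rz', np.float64(13.8), 'tilt', array([ 0.01, -0.03]), 'q6 end', -12)
```

>>> {"fn": "step_arm", "kwargs": {
  "series": [
    [1, -0.01, -0.045, 0, 0, 0, 4],
    [1, -0.02, -0.09, 0, 0, 0, 9],
    [1, -0.03, -0.13, 0.01, 0, 0, 13],
    [1, -0.035, -0.1545, 0.018, 0, 0, 13.8],
    [1, -0.035, -0.1545, 0.018, 0, 0, 13.8],
    [1, -0.035, -0.1545, 0.018, 0, 0, 13.8],
    [1, -0.035, -0.1545, 0.018, 0, 0, 13.8]
  ]
}}

```text
time_s: 29.28
tool_pos: [0.6102, -0.1794, 0.1316]
eef_rot: [[-0.997, 0.08, 0.001], [0.08, 0.997, 0.0], [-0.001, 0.0, -1.0]]
contact_force: [0.4, 0.8, -0.1]
width: 0.097
grip_force: 43.5
```

```bash
python3 - <<'E'
from h import *
p=bay(BO,1,.0445);print(p,rel(p,85.1))
E
```

```text
(np.float64(0.6094843884647118), np.float64(-0.18259187194997742), 0.0445) ('shift', array([ 0.0005, -0.0032,  0.0871]), 'rz', np.float64(0.3), 'tilt', array([0.  , 0.03]), 'q6 end', -12)
```

>>> {"fn": "step_arm", "kwargs": {
  "series": [
    [1, 0, -0.003, 0.03, 0, 0, 0.3],
    [1, 0, -0.003, 0.06, 0, 0, 0.3],
    [1, 0, -0.003, 0.078, 0, 0, 0.3],
    [1, 0, -0.003, 0.085, 0, 0, 0.3],
    [1, 0, -0.003, 0.087, 0, 0, 0.3],
    [1, 0, -0.003, 0.087, 0, 0, 0.3],
    [1, 0, -0.003, 0.087, 0, 0, 0.3]
  ]
}}

```text
time_s: 30.15
tool_pos: [0.6104, -0.1836, 0.0449]
eef_rot: [[-0.996, 0.087, 0.001], [0.087, 0.996, -0.0], [-0.001, -0.0, -1.0]]
contact_force: [-0.7, 0.5, -0.2]
width: 0.096
grip_force: 43.5
```

>>> {"fn": "step_arm", "kwargs": {
  "series": [
    [0.7, 0, 0, 0, 0, 0, 0],
    [0.6, 0, 0, 0, 0, 0, 0],
    [0.6, 0, 0, 0, 0, 0, 0],
    [0.6, 0, 0, 0, 0, 0, 0],
    [0.6, 0, 0, -0.02, 0, 0, 0],
    [0.6, 0, 0, -0.05, 0, 0, 0],
    [0.6, 0, 0, -0.1, 0, 0, 0],
    [0.5, 0, 0, -0.13, 0, 0, 0],
    [0.4, 0, 0, -0.13, 0, 0, 0],
    [0.2, 0, 0, -0.13, 0, 0, 0]
  ]
}}

```text
time_s: 31.4
tool_pos: [0.6099, -0.1834, 0.1743]
eef_rot: [[-0.996, 0.087, 0.0], [0.087, 0.996, -0.0], [-0.0, -0.0, -1.0]]
contact_force: [0.1, 0.4, 0.1]
width: 0.789
grip_force: 0.0
```

```bash
python3 - <<'E'
from h import *
s=r.observe();print(s["tool_pos"],s["width"],s["contact_force"])
c=cam("wrist"); im=r.capture("wrist"); cv2.imwrite("pics/o2.png",im[:,:,::-1])
for d in r.regions_of("wrist","bracket_right_1"):
    ys,xs=np.nonzero(d["pixels"]);w=back(c,[(xs.mean(),ys.mean())],.02)[0];print(d["score"],d["extent"],w.round(3))
print(rel((.418,-.3167,.16),85))
E
```

```text
[ 0.60988579 -0.18344493  0.17428421] 0.7885035943180159 [0.12482163 0.39894444 0.09524028]
0.97 [190.1, 196.7, 249.2, 287.8] [ 0.608 -0.265  0.02 ]
0.97 [601.5, 284.4, 640.0, 337.1] [0.708 0.096 0.02 ]
0.75 [277.4, 190.2, 338.2, 282.8] [ 0.613 -0.191  0.02 ]
('shift', array([ 0.1791, -0.1496,  0.0133]), 'rz', np.float64(-0.0), 'tilt', array([ 0.02, -0.09]), 'q6 end', -32)
```

View pics/o2.png

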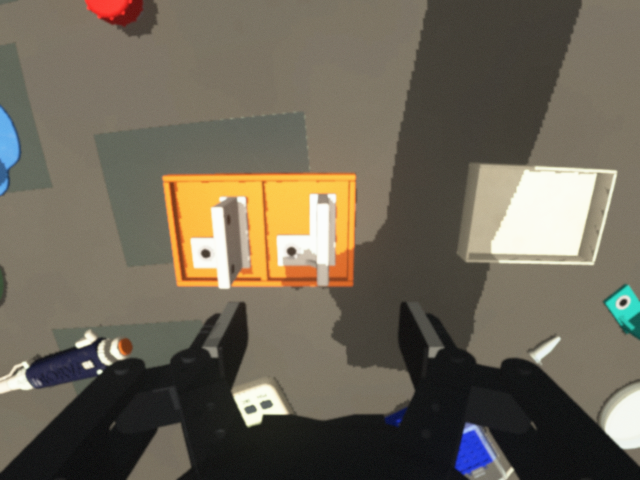

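Both right-hand brackets stand in the orange bin, at (220,240) and (308,240). The knob is next.

>>> {"fn": "step_arm", "kwargs": {
  "series": [
    [0, 0.045, -0.0375, 0, 0, 0, 0],
    [0, 0.09, -0.075, 0, 0, 0, 0],
    [0, 0.135, -0.11, 0, 0, 0, 0],
    [0, 0.179, -0.15, 0.013, 0, 0, 0],
    [0, 0.179, -0.15, 0.013, 0, 0, 0],
    [0, 0.179, -0.15, 0.013, 0, 0, 0],
    [0, 0.179, -0.15, 0.013, 0, 0, 0]
  ]
}}

```text
time_s: 32.38
tool_pos: [0.4194, -0.3166, 0.1609]
eef_rot: [[-0.996, 0.086, 0.0], [0.086, 0.996, 0.0], [0.0, 0.0, -1.0]]
contact_force: [-0.0, -1.0, 0.3]
width: 0.999
grip_force: 0.0
```

```bash
python3 - <<'E'
from h import *
f=look("clamp_knob","knob",(.418,-.3167,0),"hK")
s=r.observe();print(s["tool_pos"],r.tip_extent)
if f: print(rel((f[0][0],f[0][1],.023),85))
E
```

```text
clamp_knob 0.58 [297. 213. 343. 260.] [0.4181, -0.3171, 7.44, 'IoU', 0.892]
[ 0.4194185  -0.31659864  0.16091438] 0.019
('shift', array([ 0.0013, -0.0006,  0.1379]), 'rz', np.float64(0.1), 'tilt', array([ 0.01, -0.01]), 'q6 end', -32)
```

View pics/hK.png

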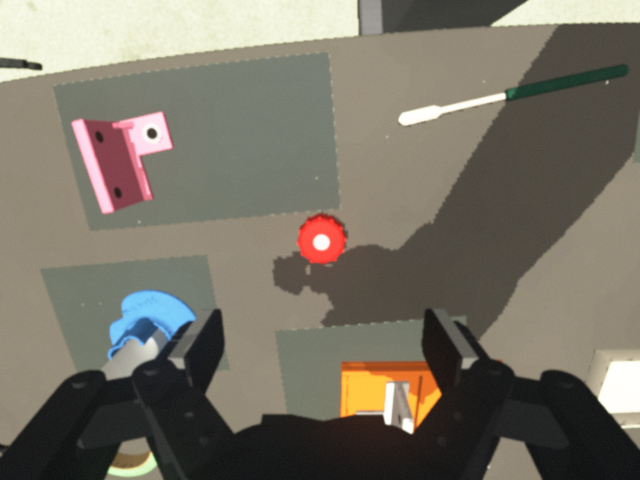

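The knob stands alone at (322,240), clear of the blue-footed cylinder. I descend and grip.

>>> {"fn": "step_arm", "kwargs": {
  "series": [
    [0, 0.001, 0, 0.05, 0, 0, 0],
    [0, 0.001, 0, 0.09, 0, 0, 0],
    [0, 0.001, 0, 0.12, 0, 0, 0],
    [0, 0.001, 0, 0.137, 0, 0, 0],
    [1, 0.001, 0, 0.137, 0, 0, 0],
    [1, 0.001, 0, 0.137, 0, 0, 0],
    [1, 0.001, 0, 0.137, 0, 0, 0],
    [1, 0.001, 0, 0.137, 0, 0, 0],
    [1, 0.001, 0, 0.137, 0, 0, 0],
    [1, 0.001, 0, 0.137, 0, 0, 0]
  ],
  "newtons": 30
}}

```text
time_s: 33.72
tool_pos: [0.4183, -0.3177, 0.0256]
eef_rot: [[-0.996, 0.087, 0.002], [0.087, 0.996, -0.001], [-0.002, -0.001, -1.0]]
contact_force: [-0.7, 0.5, 6.1]
width: 0.408
grip_force: 29.9
```

```bash
python3 - <<'E'
from h import *
s=r.observe();print(s["tool_pos"],s["width"],s["grip_force"],s["contact_force"])
print(rel((.6098,.0003,.13),83.5))
E
```

```text
[ 0.41830068 -0.31772928  0.02561485] 0.4078366195039207 29.93167398381047 [-0.68799604  0.54551596  6.05545855]
('shift', array([-0.1633,  0.3334, -0.1044]), 'rz', np.float64(1.5), 'tilt', array([-0.07,  0.13]), 'q6 end', 7)
```

>>> {"fn": "step_arm", "kwargs": {
  "series": [
    [1, 0, 0, -0.03, 0, 0, 0],
    [1, 0, 0, -0.07, 0, 0, 0],
    [1, -0.005, 0.01, -0.105, 0, 0, 0],
    [1, -0.025, 0.05, -0.105, 0, 0, 1.5],
    [1, -0.05, 0.1, -0.105, 0, 0, 1.5],
    [1, -0.075, 0.15, -0.105, 0, 0, 1.5],
    [1, -0.1, 0.2, -0.105, 0, 0, 1.5],
    [1, -0.125, 0.25, -0.105, 0, 0, 1.5],
    [1, -0.147, 0.3, -0.105, 0, 0, 1.5],
    [1, -0.163, 0.333, -0.105, 0, 0, 1.5]
  ]
}}

```text
time_s: 34.98
tool_pos: [0.6099, 0.0026, 0.1295]
eef_rot: [[-0.994, 0.112, 0.001], [0.112, 0.994, 0.0], [-0.001, 0.0, -1.0]]
contact_force: [-0.5, -0.1, -0.3]
width: 0.405
grip_force: 30.2
```

>>> {"fn": "step_arm", "kwargs": {
  "series": [
    [1, 0, 0, 0, 0, 0, 0],
    [1, 0, 0, 0, 0, 0, 0],
    [1, 0, 0, 0, 0, 0, 0]
  ]
}}

```text
time_s: 35.35
tool_pos: [0.6086, -0.0007, 0.1293]
eef_rot: [[-0.993, 0.114, 0.0], [0.114, 0.993, -0.0], [-0.0, -0.0, -1.0]]
contact_force: [-0.7, -0.7, 0.0]
width: 0.405
grip_force: 30.2
```

```bash
python3 - <<'E'
from h import *
s=r.observe();print(s["tool_pos"],s["width"],s["grip_force"],s["contact_force"])
print(rel((.6098,.0003,.0285),83.5))
im=r.capture("wrist"); cv2.imwrite("pics/t1.png",im[:,:,::-1])
E
```

```text
[ 0.60863873 -0.00066956  0.12931958] 0.40482404045724407 30.216534639475867 [-0.66429798 -0.70004461  0.04782572]
('shift', array([-0.001 ,  0.0011,  0.1008]), 'rz', np.float64(-0.1), 'tilt', array([-0.01,  0.01]), 'q6 end', 7)
```

View pics/t1.png

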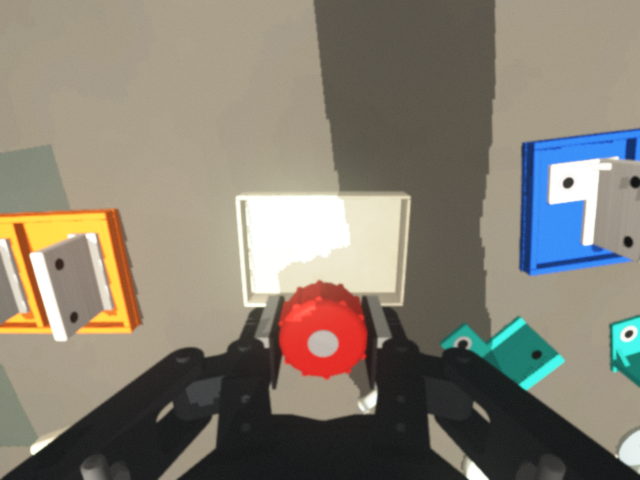

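The knob is held level above the tray (237..410, 193..305). I lower and release it.

>>> {"fn": "step_arm", "kwargs": {
  "series": [
    [1, -0.001, 0.001, 0.04, 0, 0, 0],
    [1, -0.001, 0.001, 0.075, 0, 0, 0],
    [1, -0.001, 0.001, 0.092, 0, 0, 0],
    [1, -0.001, 0.001, 0.099, 0, 0, 0],
    [1, -0.001, 0.001, 0.101, 0, 0, 0],
    [1, -0.001, 0.001, 0.101, 0, 0, 0],
    [1, -0.001, 0.001, 0.101, 0, 0, 0]
  ]
}}

```text
time_s: 36.28
tool_pos: [0.6106, 0.0013, 0.029]
eef_rot: [[-0.994, 0.113, 0.001], [0.113, 0.994, 0.0], [-0.001, 0.0, -1.0]]
contact_force: [-0.4, -0.3, -0.4]
width: 0.412
grip_force: 30.2
```

>>> {"fn": "step_arm", "kwargs": {
  "series": [
    [0.5, 0, 0, 0, 0, 0, 0],
    [0.38, 0, 0, 0, 0, 0, 0],
    [0.38, 0, 0, 0, 0, 0, 0],
    [0.38, 0, 0, 0, 0, 0, 0],
    [0.38, 0, 0, -0.02, 0, 0, 0],
    [0.38, 0, 0, -0.05, 0, 0, 0],
    [0.38, 0, 0, -0.1, 0, 0, 0],
    [0.2, 0, 0, -0.16, 0, 0, 0],
    [0.2, 0, 0, -0.2, 0, 0, 0],
    [0.2, 0, 0, -0.2, 0, 0, 0]
  ]
}}

```text
time_s: 37.52
tool_pos: [0.6112, 0.0012, 0.2335]
eef_rot: [[-0.994, 0.113, 0.008], [0.113, 0.994, 0.0], [-0.008, 0.001, -1.0]]
contact_force: [0.3, -0.2, -1.1]
width: 0.805
grip_force: 0.0
```

```bash
python3 - <<'E'
from h import *
s=r.observe();print(s["tool_pos"],s["width"],s["contact_force"],s["time_s"])
im=r.capture("wrist"); cv2.imwrite("pics/t2.png",im[:,:,::-1])
E
```

```text
[0.61118488 0.00122119 0.23354959] 0.805012567772848 [ 0.32376946 -0.21568769 -1.12442638] 37.525
```

View pics/t2.png

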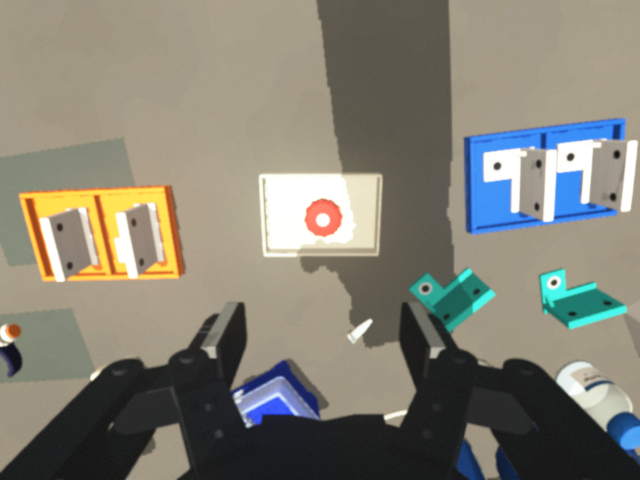

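The knob stands mid-tray at (323,218). All four brackets are upright in their bays and the gripper is clear of everything.

```bash
python3 -c "
from rig import r
print(r.finish_job())"
```

```text
the job is handed in; nothing more can be done
None
```

The job is handed in: both left-hand brackets stand in the blue bin, both right-hand brackets stand in the orange bin (one per bay), and the red knob stands in the white tray, after about 38 s of robot time.

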